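Click-test the canister lids

TASK

The washed canisters are drying on the mat. Working from left to right, push the button of each lid all the way down and let go, to see whether it stays down. Any canister whose button pops back up has a dirty catch and goes back into the washing-up bowl, set down upright on its floor, not dropped; leave the ones that stay shut standing where they are, and do not knock anything over or disturb the other things.

Things in the scene. Friction and masses are not known exactly. Their poses are not given: they have to be found in the camera images.
- canister_a: one of three identical square push-button food canisters (a, b, c) standing in a row on the draining mat, in any order (left = +y end of the row), 58 x 58 x 115 mm without its button: clear plastic body, white lid 20 mm tall at the top, flush with the body's sides (grip anywhere, 58 mm across flats); about 0.35 kg; empty. Origin: centre of its underside; z up, x and y across its flat sides
- canister_b: one of three identical square push-button food canisters (a, b, c) standing in a row on the draining mat, in any order (left = +y end of the row), 58 x 58 x 115 mm without its button: clear plastic body, white lid 20 mm tall at the top, flush with the body's sides (grip anywhere, 58 mm across flats); about 0.35 kg; empty. Origin: centre of its underside; z up, x and y across its flat sides
- canister_c: one of three identical square push-button food canisters (a, b, c) standing in a row on the draining mat, in any order (left = +y end of the row), 58 x 58 x 115 mm without its button: clear plastic body, white lid 20 mm tall at the top, flush with the body's sides (grip anywhere, 58 mm across flats); about 0.35 kg; empty. Origin: centre of its underside; z up, x and y across its flat sides
- button_a_top (a point): centre of the top of the button of canister a; it moves with the button
- button_a (a joint): how far the button of canister a is pressed, m: 0 = up, 0.010 = fully down. Round white button, 30 mm across, mid-lid; up, it stands 12 mm above the lid; fully down, 2 mm. It starts up; pressing takes 1 to 3 N, and a force stop of 6 N sends it home. A sound catch clicks over and keeps it fully down when let go; a bad one lets it spring back up at once.
- button_b_top (a point): centre of the top of the button of canister b; it moves with the button
- button_b (a joint): how far the button of canister b is pressed, m: 0 = up, 0.010 = fully down. Round white button, 30 mm across, mid-lid; up, it stands 12 mm above the lid; fully down, 2 mm. It starts up; pressing takes 1 to 3 N, and a force stop of 6 N sends it home. A sound catch clicks over and keeps it fully down when let go; a bad one lets it spring back up at once.
- button_c_top (a point): centre of the top of the button of canister c; it moves with the button
- button_c (a joint): how far the button of canister c is pressed, m: 0 = up, 0.010 = fully down. Round white button, 30 mm across, mid-lid; up, it stands 12 mm above the lid; fully down, 2 mm. It starts up; pressing takes 1 to 3 N, and a force stop of 6 N sends it home. A sound catch clicks over and keeps it fully down when let go; a bad one lets it spring back up at once.
- bowl: loose mint washing-up bowl, 262 x 352 mm over its rim and lugs, 166 mm high, empty, on the worktop to the right of the mat. Origin: centre of its underside; its long side is its y axis (points roughly along the world's x axis); flat floor 4 mm above the origin, 190 (x) x 244 (y) mm; inside walls 112 mm (x) and 141 mm (y) from the middle, rising to 158 mm
- mat: fixed ribbed grey silicone draining mat, 135 (x) x 345 (y) mm, 5 mm thick, that the canisters stand on. Origin: centre of its underside
- mug: orange mug, 81 mm across, 101 mm high, handle, behind the mat; a bystander. Origin: underside
- tin: small tin, 57 mm across, 72 mm high, at the back; a bystander. Origin: centre of its underside
Not all that is in view belongs to the job. What is shaped like the canister_a but turquoise is not meant.

How it is judged (in metres and radians):
On the way, in this order (a step that is already met when the one before it is completed fails the run):
1. the button of the left canister of the row has been pushed all the way down (8.5 mm or more of its 10 mm) (((value of joint button_a above 0.0085 m and y of canister_a in the frame of mat above 0.059 m) or (value of joint button_b above 0.0085 m and y of canister_b in the frame of mat above 0.059 m) or (value of joint button_c above 0.0085 m and y of canister_c in the frame of mat above 0.059 m))), for 0.05 s.
2. the button of the middle canister of the row has been pushed all the way down (8.5 mm or more of its 10 mm) (((value of joint button_a above 0.0085 m and y of canister_a in the frame of mat between -0.059 and 0.059 m) or (value of joint button_b above 0.0085 m and y of canister_b in the frame of mat between -0.059 and 0.059 m) or (value of joint button_c above 0.0085 m and y of canister_c in the frame of mat between -0.059 and 0.059 m))), for 0.05 s.
3. the button of the right canister of the row has been pushed all the way down (8.5 mm or more of its 10 mm) (((value of joint button_a above 0.0085 m and y of canister_a in the frame of mat below -0.059 m) or (value of joint button_b above 0.0085 m and y of canister_b in the frame of mat below -0.059 m) or (value of joint button_c above 0.0085 m and y of canister_c in the frame of mat below -0.059 m))), for 0.05 s.
At the end, for the whole second after the job is handed in: the one canister whose button popped up again (under 3 mm) stands upright (0.15 rad), still, on the bowl's floor (under 20 mm up); the other two stand upright within 40 mm of their places, buttons down (over 7 mm); the bowl is level, within 60 mm of its place (((value of joint button_a below 0.003 m and x of canister_a in the frame of bowl between -0.1 and 0.1 m and y of canister_a in the frame of bowl between -0.13 and 0.13 m and z of canister_a in the frame of bowl below 0.02 m and angle between canister_a's own z axis and vertical below 0.15 rad and linear speed of each of canister_a, canister_b, canister_c below 0.02 m/s and value of joint each of button_b, button_c above 0.007 m and distance of each of canister_b, canister_c from where it was at the start of the episode below 0.04 m and angle between each of canister_b, canister_c's own z axis and vertical below 0.1 rad) or (value of joint button_b below 0.003 m and x of canister_b in the frame of bowl between -0.1 and 0.1 m and y of canister_b in the frame of bowl between -0.13 and 0.13 m and z of canister_b in the frame of bowl below 0.02 m and angle between canister_b's own z axis and vertical below 0.15 rad and linear speed of each of canister_b, canister_a, canister_c below 0.02 m/s and value of joint each of button_a, button_c above 0.007 m and distance of each of canister_a, canister_c from where it was at the start of the episode below 0.04 m and angle between each of canister_a, canister_c's own z axis and vertical below 0.1 rad) or (value of joint button_c below 0.003 m and x of canister_c in the frame of bowl between -0.1 and 0.1 m and y of canister_c in the frame of bowl between -0.13 and 0.13 m and z of canister_c in the frame of bowl below 0.02 m and angle between canister_c's own z axis and vertical below 0.15 rad and linear speed of each of canister_c, canister_a, canister_b below 0.02 m/s and value of joint each of button_a, button_b above 0.007 m and distance of each of canister_a, canister_b from where it was at the start of the episode below 0.04 m and angle between each of canister_a, canister_b's own z axis and vertical below 0.1 rad)) and angle between bowl's own z axis and vertical below 0.1 rad and distance of bowl from where it was at the start of the episode below 0.06 m); the robot touches nothing.
It fails at once if a canister is dropped or flung (faster than 1.1 m/s) (linear speed of any of canister_a, canister_b, canister_c above 1.1 m/s).
It fails at once if a canister is knocked or tipped over (more than 0.8 rad) (angle between any of canister_a, canister_b, canister_c's own z axis and vertical above 0.8 rad).
It fails at once if the mug or the tin is pushed more than 40 mm (distance of any of mug, tin from where it was at the start of the episode above 0.04 m).
It also fails if it takes over 64 s, if anything falls off the work surface, if the arm or the gripper's body presses on something with over 40 N, if the wrist force passes 120 N, or if a joint passes its speed limit or range.

ROBOT

A 6-joint arm with a two-finger parallel gripper is mounted at the origin on a cart in front of the work surface, level with it; the furniture and walls round the work are solid. World frame = base frame: x ahead of the robot, y to its left, z up, the work surface at z = 0. Lengths are in mm, angles in rad, forces in N, time in s.
With the tool pointing down it reaches from about 300 to 750 mm from the base axis. Payload 8.5 kg.
Tool frame: the origin (TCP) lies midway between the tips of the shut fingers; the grasp point (between the pads) lies 19 mm behind it (grip_point_offset is the distance from the TCP to the grasp point, in mm); z points along the fingers, y is the line along which they close (so a half turn about z gives the same grasp; the last joint's range is limited). The gripper opens to 85 mm and grips with 20 to 120 N. Pads are 22 mm wide; open, the fingers measure 114 mm over their backs; the gripper's body (76 mm by 85 mm) begins 54 mm behind the grasp point. The pads swing forward as they close: fully open they stand 13 mm farther back than shut.
Start: joints at [-1.436, 0.381, 1.297, -0, 1.464, -0.215], TCP at [188.484, -516.676, 231.322] pointing down, gripper open.
Joint ranges: [-3.11, 3.11], [-0.89, 2.33], [0.22, 2.48], [-1.42, 4.56], [0.17, 2.85], [-2.88, 2.88]. Speed limits (rad/s): [2.39, 2.39, 3.14, 3.14, 3.14, 3.14].

INTERFACE

Orientations are given as a unit quaternion [x, y, z, w].
In Python, from plant import sense, get_image, job_done, grip_point_offset gives the robot as it stands.
- The arm moves only by the tool drive_tool, never from a script. Its argument "increments" is one flat list of numbers, 7 for each row, row after row: the shift along the tool's x, y, z in units of 30 mm (1.0 is 30 mm), then the turn, a rotation vector about the tool's x, y, z in degrees, then the closure, from -1 (fully open) to 1 (shut). In form: [x, y, z, ax, ay, az, jaw, x, y, z, ax, ay, az, jaw, ...]. A call has 1 to 20 rows; each row is the pose to reach, as a shift and turn from the pose commanded when the call began, along the tool's axes at that moment; what a row does not reach only later rows make up. A row lasts 1/12 s, in which the tool goes at most 41.7 mm and 7.16 degrees, less where a joint would pass 70% of its speed; a pose out of reach is approached as far as the arm can. A call with a gripper value outside its range is refused whole. The fingers move at their own pace and stop on an object; the grip force is fixed at half the most. Time passes only in rows, so rows that repeat a pose let the fingers close. It gives the time, the measured TCP pose, the force, the opening and the grip force at its end, in the units of the state.
- sense(): the state, without advancing time (a new reading comes with each control period).
- get_image(name): name is "scene" or "side" or "wrist"; returns a dict with "color" (384x512x3 uint8, blue, green, red), "mtx" (3x3 intrinsics, pixels), "k1" (the pictures are not rectified: a ray, as slopes to the right and down, at radius r is drawn at 1 + k1 r^2 times it, then the intrinsics apply), "camera_from_world" (4x4, takes a point from world to camera coordinates). Camera axes: x right, y down, z forward; pixel columns grow to the right and rows downward; lengths in mm; the calibration is good to about 2 mm. A picture is of the moment at which its call begins. There is no depth.
- job_done(): hands the job in; it is judged then, once.
The state is a dict: "t": time; "joint_positions": joint angles; "joint_velocities": joint speeds; "joint_efforts": joint torques, N m; "position": TCP position; "orientation": TCP orientation; "wrist_force": force on the tool from outside, world axes, zero at the start; "wrist_torque": the same for the moment, N m; "opening": finger opening in mm; "gripper_force": force on a finger pad.
Only numpy, scipy, OpenCV 4.12 (cv2) and the standard library are available. Lean on these libraries where they do the work, as an engineer would, in place of code of your own. Each camera call takes 0.05 s, during which the arm holds its last target. There are 200 camera calls.

## Working session

There is one attempt and no reset: what is moved stays moved. The work goes in short steps, Python scripts to look and compute and a tool call to move; the robot and the scene stay as the last step left them, time stands still between calls to the robot, and variables do not carry over. Pictures are saved under pics/ and viewed, at most 13 in all, crops included, and the job is handed in when it is done.

Besides the shell and the picture viewer there is one more tool, called after "Emit:" as name(argument=value, ...), one argument or row to a line, values as JSON. drive_tool: Moves the arm, as the interface text tells. Its arguments: {"type":"object","properties":{"increments":{"type":"array","items":{"type":"number"}}},"required":["increments"]}

```bash
mkdir -p pics
cat > h.py <<'E'
import numpy as np, cv2
from plant import sense, get_image, job_done, grip_point_offset
def ray(im,u,v):
    K=np.array(im["mtx"]);k=im["k1"]
    p=cv2.undistortPoints(np.array([[[u,v]]],float),K,np.array([k,0,0,0.]))[0,0]
    T=np.array(im["camera_from_world"]);R=T[:3,:3];c=-R.T@T[:3,3]
    return c,R.T@np.array([p[0],p[1],1])
def onplane(im,u,v,z):
    c,d=ray(im,u,v);return c+d*(z-c[2])/d[2]
def proj(im,P):
    T=np.array(im["camera_from_world"]);K=np.array(im["mtx"])
    return cv2.projectPoints(np.array(P,float).reshape(-1,1,3),cv2.Rodrigues(T[:3,:3])[0],T[:3,3],K,np.array([im["k1"],0,0,0.]))[0][:,0]
E
python3 - <<'E'
from h import *
import pickle
ims={n:get_image(n) for n in("scene","side")}
pickle.dump(ims,open("ims0.pkl","wb"))
for n,i in ims.items():
    cv2.imwrite(f"pics/{n}0.png",cv2.resize(i["color"],(800,600)))
    T=np.array(i["camera_from_world"]);print(n,-T[:3,:3].T@T[:3,3],i["k1"])
s=sense();print(s["position"],s["orientation"],s["opening"],s["wrist_force"],grip_point_offset,s["t"])
E
```

```text
scene [-199.26740472  674.23892884  580.72700635] 0.011668731093263534
side [ 669.39333179 -724.85589435  878.91379299] -0.09513756873742608
[ 188.43091487 -516.42934903  230.76579915] [ 9.84747542e-01  1.73988060e-01  2.65445165e-05 -6.57819113e-04] 85.50766118954732 [ 0.92706592  0.55358284 -0.47914365] 18.700000000000003 0.1
```

View pics/scene0.png

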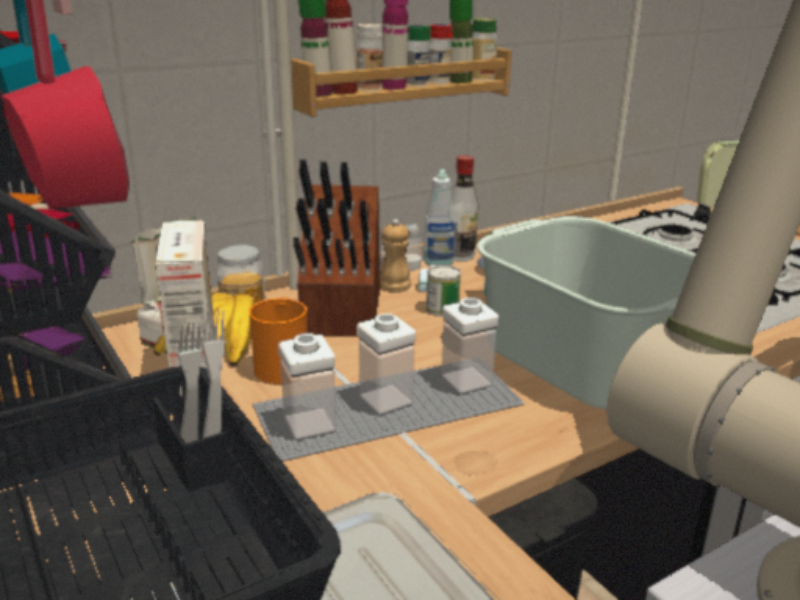

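View pics/side0.png

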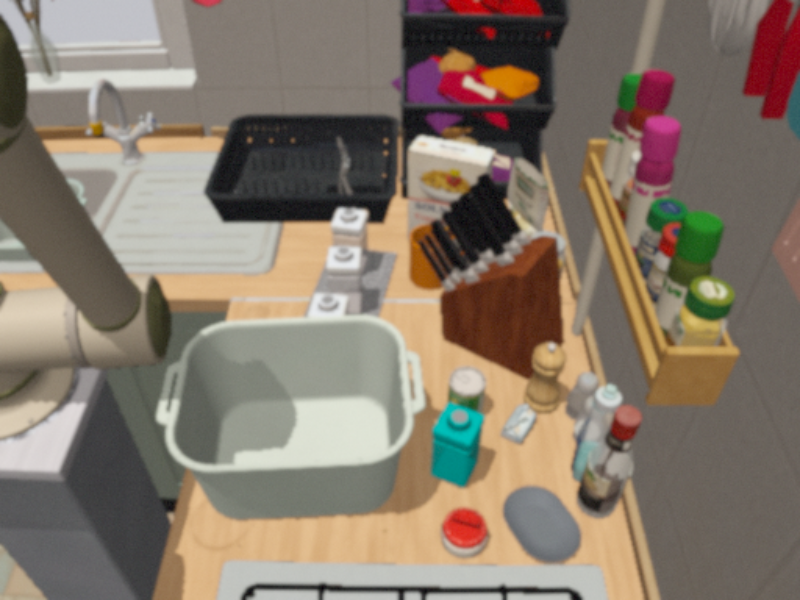

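The white canisters are at about (307,345), (386,325) and (470,307) in the scene view. In the side view they are at (350,215), (344,255) and (328,303). The turquoise lookalike at side (457,440) is excluded. The bowl sits to the right of the mat. I'll enlarge the row to measure it.

Run:
```python
from h import *
import pickle
ims=pickle.load(open("ims0.pkl","rb"))
A=ims["scene"]["color"];B=ims["side"]["color"]
a=cv2.resize(A[186:290,160:340],(800,462),interpolation=cv2.INTER_CUBIC)
b=cv2.resize(B[125:210,195:255],(423,600),interpolation=cv2.INTER_CUBIC)
cv2.imwrite("pics/cropA.png",a);cv2.imwrite("pics/cropB.png",b)
for n in ims:
    i=ims[n];c=i["color"];hsv=cv2.cvtColor(c,cv2.COLOR_BGR2HSV)
    m=((hsv[...,1]<30)&(hsv[...,2]>165)).astype(np.uint8)
    x0,x1,y0,y1=(170,330,180,260) if n=="scene" else (195,255,125,206)
    r=np.zeros_like(m);r[y0:y1,x0:x1]=m[y0:y1,x0:x1]
    k,l,st,ce=cv2.connectedComponentsWithStats(r)
    for j in range(1,k):
        if st[j][4]>80: print(n,st[j],ce[j].round(1),"lid plane 116:",onplane(i,*ce[j],116).round(0))
# bowl rim in side view by mint colour
i=ims["side"];hsv=cv2.cvtColor(i["color"],cv2.COLOR_BGR2HSV)
print(hsv[250,200],hsv[310,170],hsv[320,120],hsv[250,400])
m=cv2.inRange(hsv,(50,12,90),(85,70,255));k,l,st,ce=cv2.connectedComponentsWithStats(m)
for j in range(1,k):
    if st[j][4]>2000:print(st[j],ce[j])
for n,px in {"rim corners side":[(184,360),(405,325),(412,430),(170,440),(192,470),(393,465)]}.items():
    for u,v in px: print(u,v,onplane(i,u*.64,v*.64,166).round(0))
```

```text
scene [284 191  35  21 365] [301.9 200.8] lid plane 116: [545.  85. 116.]
scene [230 202  35  21 405] [247.8 211.9] lid plane 116: [561. 210. 116.]
scene [179 214  35  24 485] [196.3 225.6] lid plane 116: [564. 324. 116.]
scene [294 235  19  15 187] [301.3 242.4] lid plane 116: [408. 189. 116.]
scene [242 247  21  13 198] [250.2 253.8] lid plane 116: [424. 288. 116.]
side [212 133  23  16 280] [222.9 140.7] lid plane 116: [565. 318. 116.]
side [208 157  24  17 354] [219.7 165.2] lid plane 116: [564. 206. 116.]
side [195 185  50  21 649] [215. 197.] lid plane 116: [561.  81. 116.]
[ 40  20 155] [ 37  19 119] [ 15 111 163] [ 18  29 106]
184 360 [363. -82. 166.]
405 325 [672.  -7. 166.]
412 430 [ 682. -195.  166.]
170 440 [ 377. -218.  166.]
192 470 [ 415. -261.  166.]
393 465 [ 659. -248.  166.]
```

View pics/cropA.png

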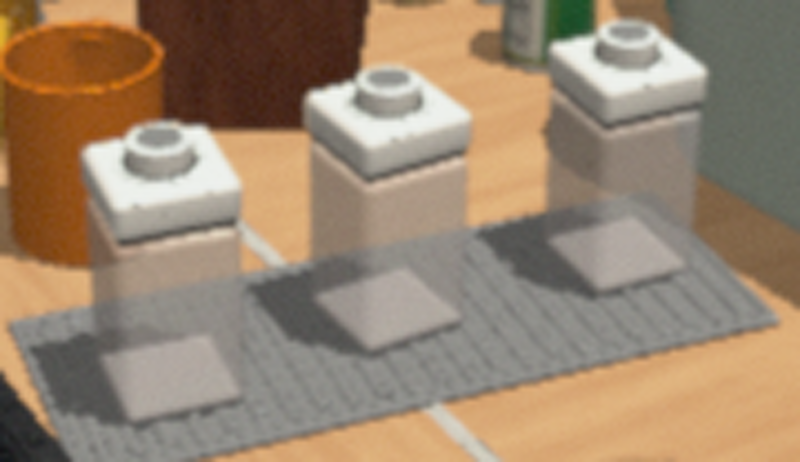

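View pics/cropB.png

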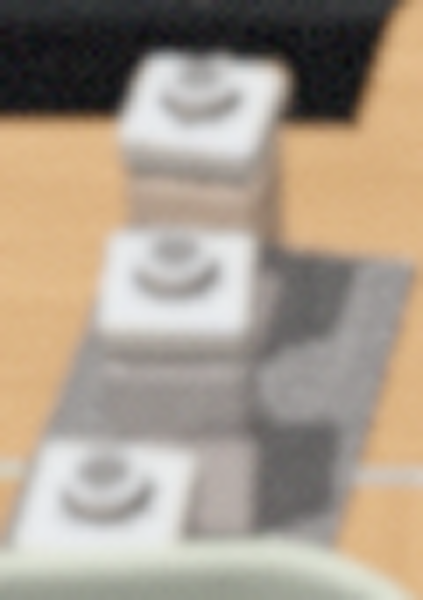

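Enlarged, there are three white canisters in a row. The button tops in crop A are at (160,137), (388,80) and (627,32), and the base quads are visible through the bodies. I'll triangulate these.

Run:
```python
from h import *
import pickle
ims=pickle.load(open("ims0.pkl","rb"));S=ims["scene"];D=ims["side"]
fa=lambda u,v:(u/4.444+160-.4,v/4.444+186-.4)
fb=lambda u,v:(u/7.05+195-.4,v/7.05+125-.4)
a=[(160,137),(388,79),(627,31)];b=[(200,75),(175,250),(105,472)]
q=[[(103,362),(205,337),(242,396),(133,422)],[(318,300),(405,268),(460,317),(375,350)],[(548,247),(632,215),(685,262),(600,293)]]
for j in range(3):
    pa=onplane(S,*fa(*a[j]),132);pb=onplane(D,*fb(*b[j]),132)
    c1,d1=ray(S,*fa(*a[j]));c2,d2=ray(D,*fb(*b[j]))
    t=np.linalg.lstsq(np.c_[d1,-d2],c2-c1,rcond=None)[0]
    print("button",pa.round(0),pb.round(0),((c1+d1*t[0]+c2+d2*t[1])/2).round(0))
    Q=np.array([onplane(S,*fa(*p),7)[:2] for p in q[j]]);r=cv2.minAreaRect(Q.astype(np.float32))
    print(" base",Q.mean(0).round(0),r, [round(np.degrees(np.arctan2(*(Q[(k+1)%4]-Q[k])[::-1]))) for k in range(4)])
for u,v in [(295,319),(293,470),(163,400),(420,385)]: print("bowl",onplane(D,u*.64,v*.64,160).round(0))
# floor corners inside bowl z=4
for u,v in [(222,402),(378,398),(392,455),(212,465)]: print("floor",onplane(D,u*.64,v*.64,4).round(0))
# mat corners
for u,v in [(10,325),(640,195),(778,322)]: print("mat",onplane(S,*fa(u,v),5).round(0))
from scipy.spatial.transform import Rotation as R
print(R.from_quat(sense()["orientation"]).as_matrix().round(3))
# mug, tin
print("mug",onplane(S,280*.64,315*.64,101).round(0),"tin",onplane(S,442*.64,272*.64,72).round(0), onplane(D,466*.64,378*.64,72).round(0),"turq",onplane(D,459*.64,418*.64,120).round(0))
```

```text
button [570. 321. 132.] [566. 323. 132.] [566. 322. 133.]
 base [571. 321.] ((571.9029541015625, 320.921875), (50.631202697753906, 52.12562942504883), 81.3663101196289) [-97, 172, 81, -10]
button [568. 208. 132.] [564. 208. 132.] [564. 209. 133.]
 base [570. 205.] ((570.0814208984375, 204.82577514648438), (53.41670608520508, 51.38356018066406), 1.3968744277954102) [-87, 179, 93, 1]
button [552.  83. 132.] [548.  83. 132.] [549.  84. 133.]
 base [554.  82.] ((554.2576904296875, 81.18341827392578), (51.24336242675781, 60.267757415771484), 1.2631767988204956) [-86, 174, 91, -4]
bowl [508.   9. 160.]
bowl [ 537. -254.  160.]
bowl [ 349. -149.  160.]
bowl [ 693. -116.  160.]
floor [378. -26.   4.]
floor [630. -12.   4.]
floor [ 654. -122.    4.]
floor [ 386. -146.    4.]
mat [654. 365.   5.]
mat [598.  33.   5.]
mat [465.  51.   5.]
[[ 0.939  0.343 -0.   ]
 [ 0.343 -0.939  0.001]
 [ 0.    -0.001 -1.   ]]
mug [704. 297. 101.] tin [768. -24.  72.] [766. -26.  72.] turq [ 747. -140.  120.]
```

Left to right the buttons are at (568,321), (567,207) and (551,83), with the bowl centred near (522,-124). I'll move towards the left canister with the gripper shut.

Emit:
drive_tool(
  increments=[18.7,-19,1,0,0,20,1,18.7,-19,1,0,0,20,1,18.7,-19,1,0,0,20,1,18.7,-19,1,0,0,20,1,18.7,-19,1,0,0,20,1,18.7,-19,1,0,0,20,1,18.7,-19,1,0,0,20,1,18.7,-19,1,0,0,20,1,18.7,-19,1,0,0,20,1,18.7,-19,1,0,0,20,1,18.7,-19,1,0,0,20,1,18.7,-19,1,0,0,20,1,18.7,-19,1,0,0,20,1,18.7,-19,1,0,0,20,1,18.7,-19,1,0,0,20,1,18.7,-19,1,0,0,20,1,18.7,-19,1,0,0,20,1,18.7,-19,1,0,0,20,1,18.7,-19,1,0,0,20,1,18.7,-19,1,0,0,20,1],
)

```text
t: 1.77
position: [521.1, 215.7, 200.2]
orientation: [1.0, 0.002, -0.0, -0.001]
wrist_force: [-0.5, -0.5, -0.1]
opening: 0.0
gripper_force: 0.0
```

Emit:
drive_tool(
  increments=[1.57,-3.5,0,0,0,0,1,1.57,-3.5,0,0,0,0,1,1.57,-3.5,0,0,0,0,1,1.57,-3.5,1,0,0,0,1,1.57,-3.5,1.67,0,0,0,1,1.57,-3.5,1.67,0,0,0,1],
)

```text
t: 2.27
position: [565.2, 315.6, 146.2]
orientation: [1.0, 0.001, -0.004, 0.002]
wrist_force: [-0.0, -0.5, -0.1]
opening: -0.1
gripper_force: 0.0
```

Run:
```python
from h import *
A=get_image("scene");B=get_image("wrist");s=sense()
print(s["position"],s["wrist_force"])
a=cv2.resize(A["color"][150:270,150:330],(600,400),interpolation=cv2.INTER_CUBIC)
cv2.imwrite("pics/w1.png",np.vstack([a,cv2.resize(B["color"],(600,450))])[:,:][:850])
p=np.hstack([cv2.resize(a,(400,267)),cv2.resize(B["color"],(356,267))]);cv2.imwrite("pics/w1.png",p)
```

```text
[567.10758192 315.70011985 151.21611781] [ 0.04546148 -0.73161012  0.76682388]
```

View pics/w1.png

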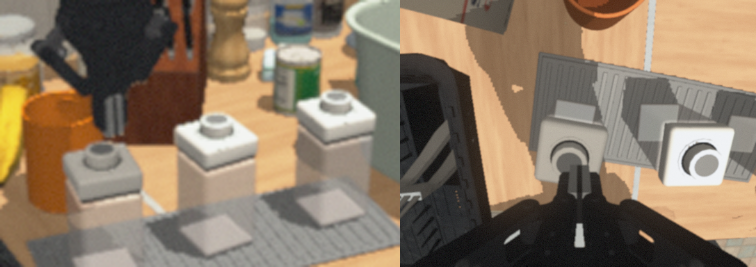

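The wrist crop shows the shut tips just over the left button, about 5 mm short to the left. I'll correct that and press.

Emit:
drive_tool(
  increments=[0,-0.18,0.3,0,0,0,1,0,-0.18,0.5,0,0,0,1,0,-0.18,0.65,0,0,0,1,0,-0.18,0.8,0,0,0,1,0,-0.18,0.9,0,0,0,1,0,-0.18,0.95,0,0,0,1,0,-0.18,0.98,0,0,0,1,0,-0.18,0.98,0,0,0,1],
)

```text
t: 3.03
position: [567.3, 321.5, 122.1]
orientation: [1.0, 0.0, 0.0, -0.0]
wrist_force: [-0.3, -0.1, -0.4]
opening: -0.3
gripper_force: 0.2
```

Emit:
drive_tool(
  increments=[0,0,0.05,0,0,0,1,0,0,0.1,0,0,0,1,0,0,0.13,0,0,0,1,0,0,0.13,0,0,0,1],
)

```text
t: 3.37
position: [568.0, 321.7, 122.0]
orientation: [1.0, 0.0, 0.003, -0.001]
wrist_force: [-5.6, -4.5, 22.3]
opening: 0.3
gripper_force: 11.3
```

Run:
```python
from h import *
A=get_image("scene");B=get_image("wrist");s=sense()
print(s["position"],s["wrist_force"])
a=cv2.resize(A["color"][190:260,160:230],(400,400),interpolation=cv2.INTER_CUBIC)
b=cv2.resize(B["color"][150:340,180:370],(400,400),interpolation=cv2.INTER_CUBIC)
cv2.imwrite("pics/w2.png",np.hstack([a,b]))
```

```text
[567.95671325 321.68412292 121.97475616] [-6.21628065 -3.49008292 22.70260655]
```

View pics/w2.png

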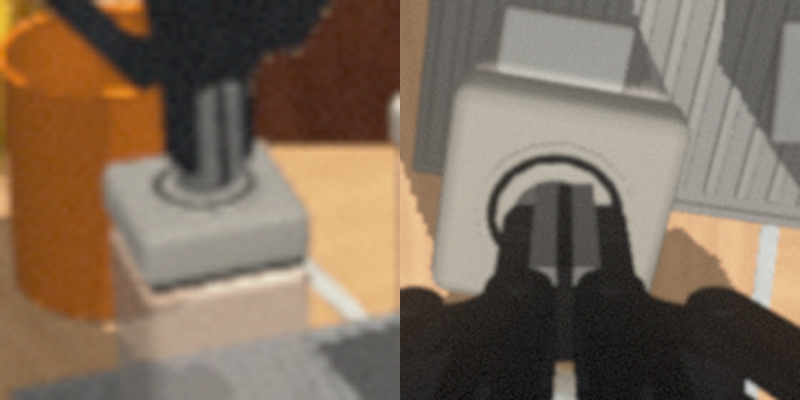

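The tips are centred on the left button and it is fully down. I'll lift and move to the middle canister, then compare.

Emit:
drive_tool(
  increments=[0,0,-0.6,0,0,0,1,0,0,-1.1,0,0,0,1,0,1,-1.1,0,0,0,1,0,2.4,-1.1,0,0,0,1,0,3.8,-1.1,0,0,0,1,0,3.8,-1.1,0,0,0,1,0,3.8,-1.1,0,0,0,1],
)

```text
t: 4.05
position: [567.6, 205.7, 151.2]
orientation: [1.0, -0.001, 0.0, -0.0]
wrist_force: [0.8, 0.1, 0.8]
opening: 0.4
gripper_force: 0.0
```

Run:
```python
from h import *
A=get_image("scene");s=sense()
print(s["position"],s["wrist_force"])
cv2.imwrite("pics/w3.png",cv2.resize(A["color"][190:260,160:280],(800,467),interpolation=cv2.INTER_CUBIC))
```

```text
[567.4441352  207.03834922 151.14611591] [-0.23684797  1.30071468  0.62103161]
```

View pics/w3.png

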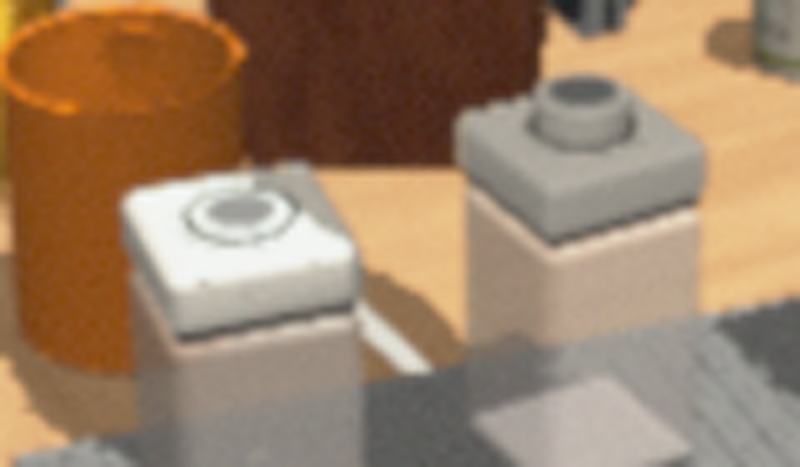

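The left button at (240,212) has stayed down, so its catch is sound. Next is the middle button.

Emit:
drive_tool(
  increments=[0,0,0.3,0,0,0,1,0,0,0.5,0,0,0,1,0,0,0.65,0,0,0,1,0,0,0.8,0,0,0,1,0,0,0.9,0,0,0,1,0,0,0.98,0,0,0,1,0,0,1.05,0,0,0,1,0,0,1.08,0,0,0,1,0,0,1.08,0,0,0,1],
)

```text
t: 4.85
position: [568.3, 208.0, 122.0]
orientation: [1.0, 0.001, 0.003, -0.0]
wrist_force: [-5.6, -1.3, 22.6]
opening: 0.2
gripper_force: 11.5
```

Emit:
drive_tool(
  increments=[0,0,-0.6,0,0,0,1,0,0,-1.1,0,0,0,1,0,1,-1.1,0,0,0,1,-0.5,2.4,-1.1,0,0,0,1,-0.57,3.7,-1.1,0,0,0,1,-0.57,4.17,-1.1,0,0,0,1,-0.57,4.17,-1.1,0,0,0,1,-0.57,4.17,-0.5,0,0,0,1,-0.57,4.17,-0.3,0,0,0,1,-0.57,4.17,-0.2,0,0,0,1,-0.57,4.17,-0.1,0,0,0,1,-0.57,4.17,0,0,0,0,1,-0.57,4.17,0,0,0,0,1],
)

```text
t: 5.93
position: [551.4, 83.0, 121.9]
orientation: [1.0, 0.001, 0.002, 0.0]
wrist_force: [-6.6, -0.6, 23.8]
opening: -0.0
gripper_force: 12.2
```

Pressed. I'll lift well clear and look at the lids.

Emit:
drive_tool(
  increments=[0,0,-0.6,0,0,0,1,0,0,-1.5,0,0,0,1,0,0,-2.5,0,0,0,1,0,0,-3.5,0,0,0,1,0,0,-4,0,0,0,-1,0,0,-4,0,0,0,-1],
)

```text
t: 6.43
position: [551.3, 83.1, 242.5]
orientation: [1.0, 0.001, 0.003, 0.0]
wrist_force: [1.0, -0.4, 0.6]
opening: 23.1
gripper_force: 0.0
```

Run:
```python
from h import *
import pickle
A=get_image("scene");s=sense()
print(s["position"],s["orientation"],s["wrist_force"])
pickle.dump(A,open("ims1.pkl","wb"))
cv2.imwrite("pics/w4.png",cv2.resize(A["color"][180:284,160:340],(800,462),interpolation=cv2.INTER_CUBIC))
```

```text
[550.6119679   83.02840608 240.03085264] [9.99998398e-01 8.31552741e-04 1.58494879e-03 2.39363346e-05] [-0.23478135 -0.28282891 -0.26811101]
```

View pics/w4.png

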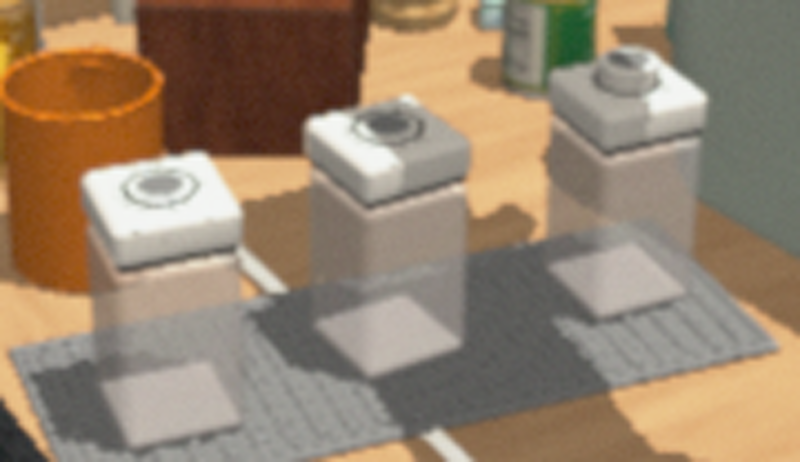

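The right button at (627,70) has popped back up, while the left and middle stay down. The right canister goes to the bowl. I'll grip it across x, because the bowl rim is close on its y side.

```bash
python3 -c "
from h import *
print(np.round(sense()['joint_positions'],2))"
```

```text
[-0.06  0.39  1.26  0.    1.49  1.51]
```

Emit:
drive_tool(
  increments=[0,0,0,0,0,-7,-1,0,0,0,0,0,-14,-1,0,0,0.3,0,0,-21,-1,0,0,0.6,0,0,-28,-1,0,0,0.9,0,0,-35,-1,0,0,1.2,0,0,-42,-1,0,0,1.5,0,0,-49,-1,0,0,1.8,0,0,-56,-1,0,0,2,0,0,-63,-1,0,0,2.2,0,0,-70,-1,0,0,2.3,0,0,-77,-1,0,0,2.3,0,0,-84,-1,0,0,2.3,0,0,-91,-1,0,0,2.3,0,0,-92,-1,0,0,2.3,0,0,-92,-1],
)

```text
t: 7.73
position: [549.8, 82.7, 168.5]
orientation: [0.695, 0.719, -0.001, -0.001]
wrist_force: [-0.6, -0.6, -0.0]
opening: 85.6
gripper_force: 0.0
```

Run:
```python
from h import *
s=sense();print(np.round(s['joint_positions'],2),s['position'],s['orientation'],s['opening'])
A=get_image("wrist");B=get_image("side")
b=cv2.resize(B["color"][150:250,180:313],(440,330))
cv2.imwrite("pics/w5.png",np.hstack([A["color"][:330,:350],b]))
```

```text
[-0.06  0.44  1.38  0.    1.32 -0.1 ] [549.75022363  82.71590038 168.49742679] [ 6.95055816e-01  7.18955016e-01 -6.49580714e-04 -8.22132513e-04] 85.59680369345936
```

View pics/w5.png

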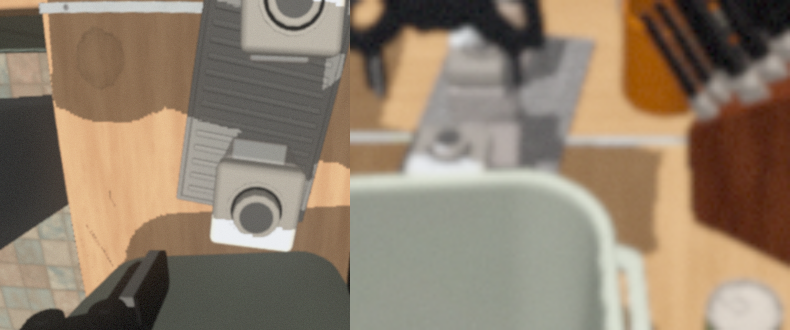

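The wrist crop shows the right canister's lid with corners about (218,165), (308,170), (293,251) and (210,243), slightly rotated. I'll compute its yaw.

Run:
```python
from h import *
A=get_image("wrist");g=A["color"]
for z in (115,120):
    P=np.array([onplane(A,*p,z)[:2] for p in [(218,165),(308,170),(293,251),(210,243)]])
    print(z,P.round(0).tolist(),P.mean(0).round(1),[round(np.degrees(np.arctan2(*(P[(k+1)%4]-P[k])[::-1]))) for k in range(4)])
print(onplane(A,254,212,132),onplane(A,293,12,122))
# edges by Hough
e=cv2.Canny(cv2.cvtColor(g,cv2.COLOR_BGR2GRAY),60,150)
L=cv2.HoughLinesP(e,1,np.pi/360,25,minLineLength=35,maxLineGap=5)
for l in L[:,0]:
    if 190<min(l[0],l[2]) and max(l[0],l[2])<320 and 150<min(l[1],l[3])and max(l[1],l[3])<262:
        a=onplane(A,*map(float,l[:2]),120);b=onplane(A,*map(float,l[2:]),120);print(l,a[:2].round(0),b[:2].round(0),np.degrees(np.arctan2(*(b-a)[1::-1])).round(1))
```

```text
115 [[523.0, 116.0], [581.0, 114.0], [575.0, 56.0], [517.0, 60.0]] [549.   86.4] [-1, -95, 176, 84]
120 [[524.0, 117.0], [580.0, 116.0], [574.0, 58.0], [518.0, 63.0]] [548.9  88.4] [-1, -95, 176, 84]
[546.99667564  91.32325246 132.        ] [564.43509172 203.87373822 122.        ]
[214 242 286 251] [521.  63.] [570.  58.] -6.0
[302 221 318 160] [579.  81.] [585. 122.] 80.8
[210 160 302 172] [519. 120.] [576. 114.] -5.7
[298 209 304 174] [575.  89.] [577. 113.] 85.2
[224 157 292 166] [527. 122.] [570. 118.] -5.8
```

Emit:
drive_tool(
  increments=[0.1,0,0.4,0,0,3.5,-1,0.1,0,1,0,0,3.5,-1,0.1,0,1.6,0,0,3.5,-1,0.1,0,2.2,0,0,3.5,-1,0.1,0,2.7,0,0,3.5,-1,0.1,0,3,0,0,3.5,-1,0.1,0,3.15,0,0,3.5,-1,0.1,0,3.15,0,0,3.5,-1],
)

```text
t: 8.55
position: [549.9, 85.4, 74.5]
orientation: [0.716, 0.698, -0.0, -0.0]
wrist_force: [0.2, -0.0, 1.4]
opening: 85.4
gripper_force: 0.0
```

Emit:
drive_tool(
  increments=[0,0,0,0,0,4,-1,0,0,0,0,0,4,0,0,0,0,0,0,4,0.5,0,0,0,0,0,4,1,0,0,0,0,0,4,1,0,0,0,0,0,4,1,0,0,0,0,0,4,1,0,0,0,0,0,4,1],
)

```text
t: 9.22
position: [550.2, 85.4, 75.9]
orientation: [0.74, 0.673, 0.0, 0.0]
wrist_force: [-3.6, 0.8, 5.5]
opening: 57.9
gripper_force: 63.4
```

Emit:
drive_tool(
  increments=[0,0,-0.15,0,0,0,1,0,0,-0.5,0,0,0,1,0,0,-1,0,0,0,1,0,0,-1.7,0,0,0,1,0,0,-2.4,0,0,0,1,0,0,-3.1,0,0,0,1,0,0,-3.8,0,0,0,1,0,0,-4.5,0,0,0,1,0,0,-5.2,0,0,0,1,0,0,-5.9,0,0,0,1,0,0,-6.5,0,0,0,1,0,0,-7,0,0,0,1,0,0,-7.2,0,0,0,1,0,0,-7.2,0,0,0,1],
)

```text
t: 10.38
position: [550.4, 85.4, 292.0]
orientation: [0.74, 0.673, 0.001, 0.001]
wrist_force: [0.4, -0.2, -3.6]
opening: 57.7
gripper_force: 64.7
```

Emit:
drive_tool(
  increments=[-0.3,0,0,0,0,0,1,-0.9,0,0,0,0,0,1,-1.6,-0.1,0,0,0,0,1,-2.3,-0.1,0,0,0,0,1,-3,-0.2,0,0,0,0,1,-3.7,-0.2,0,0,0,0,1,-4.4,-0.3,0,0,0,0,1,-5.1,-0.3,0,0,0,0,1,-5.8,-0.34,0,0,0,0,1,-6.4,-0.34,0,0,0,0,1,-6.8,-0.34,0,0,0,0,1,-7.06,-0.34,0,0,0,0,1,-7.06,-0.34,0,0,0,0,1],
)

```text
t: 11.47
position: [519.5, -125.7, 290.2]
orientation: [0.74, 0.672, -0.0, -0.001]
wrist_force: [0.3, -0.4, -3.0]
opening: 57.6
gripper_force: 64.7
```

Run:
```python
from h import *
s=sense();print(s['position'],s['opening'],s['wrist_force'])
B=get_image("side");A=get_image("scene")
cv2.imwrite("pics/w6.png",np.hstack([cv2.resize(B["color"][150:342,80:312],(435,360)),cv2.resize(A["color"][100:300,270:470],(360,360))]))
```

```text
[ 519.54163081 -125.69915627  290.20116846] 57.55953380712298 [ 0.31770441 -0.42341582 -2.97387829]
```

View pics/w6.png

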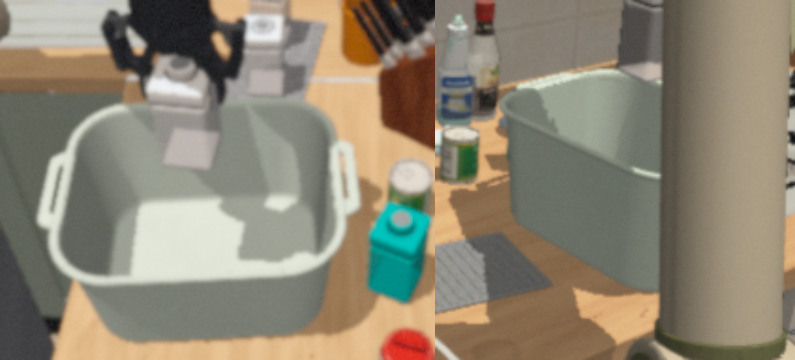

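The canister hangs above the bowl's opening, at about (185,110) in the side crop, and is held well. I'll lower it.

Emit:
drive_tool(
  increments=[0,0,0.3,0,0,0,1,0,0,0.9,0,0,0,1,0,0,1.6,0,0,0,1,0,0,2.3,0,0,0,1,0,0,3,0,0,0,1,0,0,3.7,0,0,0,1,0,0,4.4,0,0,0,1,0,0,5,0,0,0,1,0,0,5.5,0,0,0,1,0,0,5.9,0,0,0,1,0,0,6.2,0,0,0,1,0,0,6.5,0,0,0,1,0,0,6.7,0,0,0,1,0,0,6.8,0,0,0,1,0,0,6.9,0,0,0,1,0,0,6.9,0,0,0,1],
)

```text
t: 12.9
position: [519.9, -124.4, 83.8]
orientation: [0.74, 0.673, 0.0, -0.0]
wrist_force: [0.4, -0.9, -4.1]
opening: 57.8
gripper_force: 64.7
```

Emit:
drive_tool(
  increments=[0,0,0.08,0,0,0,1,0,0,0.16,0,0,0,1,0,0,0.22,0,0,0,1,0,0,0.27,0,0,0,1,0,0,0.31,0,0,0,1,0,0,0.31,0,0,0,1],
)

```text
t: 13.4
position: [519.9, -124.5, 75.0]
orientation: [0.74, 0.673, 0.0, 0.0]
wrist_force: [-1.1, 0.3, -0.1]
opening: 57.4
gripper_force: 64.8
```

It's on the floor: the load has come off the wrist. I'll release and rise.

Emit:
drive_tool(
  increments=[0,0,0.02,0,0,0,1,0,0,0.02,0,0,0,0.3,0,0,0.02,0,0,0,0,0,0,0.02,0,0,0,-0.5,0,0,0.02,0,0,0,-1,0,0,0.02,0,0,0,-1,0,0,0.02,0,0,0,-1,0,0,0.02,0,0,0,-1,0,0,-0.5,0,0,0,-1,0,0,-1.2,0,0,0,-1,0,0,-2.2,0,0,0,-1,0,0,-3.4,0,0,0,-1,0,0,-4.6,0,0,0,-1,0,0,-5.8,0,0,0,-1,0,0,-7,0,0,0,-1,0,0,-8,0,0,0,-1,0,0,-8,0,0,0,-1,0,0,-8,0,0,0,-1],
)

```text
t: 14.9
position: [520.1, -124.6, 315.9]
orientation: [0.74, 0.673, 0.001, 0.001]
wrist_force: [0.0, -0.2, -0.9]
opening: 85.7
gripper_force: 0.0
```

Run:
```python
from h import *
s=sense();print(s['position'],s['opening'],s['wrist_force'])
B=get_image("side");A=get_image("scene")
cv2.imwrite("pics/w7.png",np.hstack([cv2.resize(B["color"][110:342,80:312],(400,400)),cv2.resize(A["color"][170:290,160:280],(400,400))]))
```

```text
[ 520.13273539 -124.57916554  315.88784561] 85.68920644863033 [ 0.02584353 -0.22186873 -0.94519837]
```

View pics/w7.png

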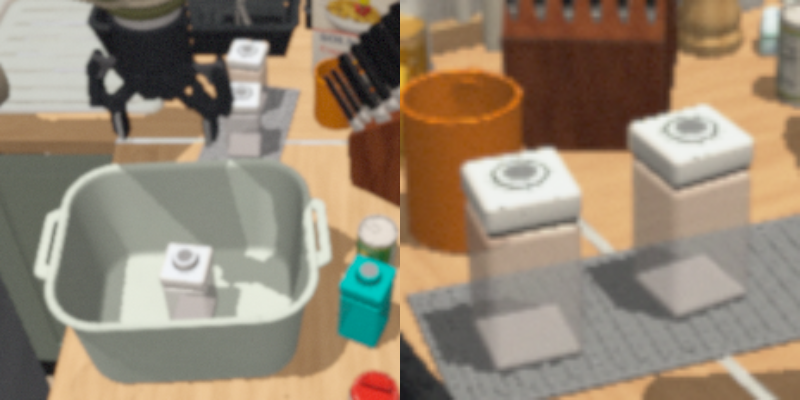

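The canister stands upright in the bowl at side crop (187,280), with its button up. The other two are in place with their buttons down at (520,173) and (690,127), and the gripper is clear.

```bash
python3 -c "
from plant import job_done
print(job_done())"
```

```text
the job is handed in; nothing more can be done
None
```

I pressed all three buttons from left to right. The right canister's button popped back up, so it now stands upright on the bowl floor. The left and middle stayed shut and are still in place, and the job is handed in, though no verdict came back.

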